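# Put mixed-up bench stock back in its own trays

### The arm

A 7-joint arm with a two-finger parallel gripper is mounted at the origin on the work surface. World frame = base frame: x ahead of the robot, y to its left, z up, the work surface at z = 0. Lengths are in m, angles in rad, forces in N, time in s.
With the tool pointing down it reaches from about 0.425 to 0.875 m from the base axis. Payload 9.9 kg.
Tool frame: the origin (TCP) lies on the centre line of the jaws, within the pads' length; the fingertips stand 25 mm ahead of it and the grasp point (between the pads) lies 6 mm ahead of it; z points along the fingers, y is the direction in which the jaws open and shut (so a half turn about z gives the same grasp; the last joint's range is limited). The gripper opens to 85 mm and grips with 20 to 120 N. Pads are 22 mm wide; open, the fingers measure 114 mm over their backs; the gripper's body (76 mm by 85 mm) begins 54 mm behind the grasp point. The pads swing forward as they close: fully open they stand 13 mm farther back than shut.
Start: joints at [1.264, 0.576, 0.025, 1.437, -0.015, 1.129, -0.057], TCP at [0.149, -0.658, 0.256] pointing down, gripper open.
Joint ranges: [-2.76, 2.76], [-0.34, 2.15], [-1.52, 1.57], [0.19, 2.46], [-1.09, 4.23], [0.17, 1.99], [-2.82, 2.82]. Speed limits (rad/s): [2.22, 2.22, 3.01, 3.01, 3.14, 3.14, 3.14].

### API

Orientations are given as [roll, pitch, yaw] about the fixed x, y, z axes, in that order (R = Rz(yaw) Ry(pitch) Rx(roll)).
In Python, from workcell import robot, get_image, camera_info, outline_of, landmark_of gives the robot as it stands. The module is installed in compiled form; this text tells all that it offers.
- The arm moves only by the tool arm_command, never from a script. Its argument "rows" is a list of rows, each a list of 3 entries, a list of its own where there are three numbers: the shift along the world's x, y, z in mm, then the turn about the world's z in degrees, then the finger opening in mm, from 0 to 85.4. A call has 1 to 20 rows; each row is the pose to reach, as a shift and turn from the pose measured when the call began; what a row does not reach only later rows make up. A row lasts 1/8 s, in which the tool goes at most 62.5 mm and 10.7 degrees, less where a joint would pass 70% of its speed; a pose out of reach is approached as far as the arm can. A call with a gripper value outside its range is refused whole. The fingers move at their own pace and stop on an object; "squeeze" is the grip in N (left out, the last holds). Time passes only in rows, so rows that repeat a pose let the fingers close. It gives the time, the measured TCP pose, the force and the opening at its end, in the units of the state.
- robot.get_state(): the state, without advancing time (a new reading comes with each control period).
- get_image(name): name is "scene" or "top" or "wrist"; returns the picture (480x640x3 uint8, red, green, blue); there is no depth.
- camera_info(name): a dict with "vertical_fov" (degrees; the focal length in pixels is half the picture's height over the tangent of half this angle, whatever the lens; pixels are square), "cx", "cy" (the principal point, pixels), "pose" (4x4, takes a point from camera to world coordinates); the wrist camera has in their place "hand_eye" (4x4, takes a point from camera to tool coordinates, whose origin is the TCP and whose axes are the flange's). Camera axes: x right, y down, z forward; pixel columns grow to the right and rows downward; lengths in m; the calibration is good to about 2 mm. A picture is of the moment at which its call begins: read the wrist's pose just before it. camera_info takes no time and is no camera call.
- robot.sign_off(): hands the job in, once; it reports no verdict.
Trained networks look in the newest picture that a camera, given by its name, has taken for a name from the list of things; names that differ only in an ending like _2 or _b are one class to them, and where a whole thing is asked for, a point or a joint stands for the part that bears it (a point fixed in the world has none). Each returns a list of dicts, best first, with "confidence" (0 to 1); they miss things now and then, are a little off and sometimes report something else, mostly with a low value. They report only what shows in the picture. A call takes as long as a camera call.
- outline_of(camera, name): "mask" (480x640 bool, what is visible of it).
- landmark_of(camera, name): "point" ([x, y, z] in m, in world coordinates, good to about 4 mm: a listed point, or the origin of a listed thing).
The state is a dict: "t": time; "joint_positions": joint angles; "qd": joint speeds; "joint_efforts": joint torques, N m; "tool_pos": TCP position; "tool_rot": TCP orientation; "force": force on the tool from outside, world axes, zero at the start; "wrist_torque": the same for the moment, N m; "opening": opening from 0.0 (shut) to 1.0 (fully open).
Only numpy, scipy, OpenCV 4.12 (cv2) and the standard library are available. Lean on these libraries where they do the work, as an engineer would, in place of code of your own. Each camera call takes 0.05 s, during which the arm holds its last target.

### The job

Each of the four stock trays beside the microtome should hold three of a kind, but the item in the front place of every tray belongs in one of the others. Exchange them, with the bare rubber mat as a free spot to set things down on the way, until each item stands upright in the middle of the front place of the tray that holds its own kind and the mat is left clear. Keep everything upright on the way, and leave the rack of draining slides where it stands.

Things in the scene. Friction and masses are not known exactly. Their poses are not given: they have to be found in the camera images.
- pot_center (a point): a loose specimen pot, white with a white ribbed screw cap, a round of 42 mm diameter, 50 mm high, 45 to 75 g; this point is its centre, half-way up, z is its upright axis
- dropper_center (a point): a loose dropper bottle of stain, amber glass with a paper label and a narrow black cap; round body 34 mm in diameter and 36 mm high, cap 19 mm in diameter, 58 mm high in all, 55 to 90 g; this point is its centre, half-way up (29 mm), z is its upright axis
- slidebox_center (a point): a loose carton of microscope slides, white paper box 80 x 30 mm and 55 mm high, 190 to 300 g; this point is its centre, half-way up; x runs along its 80 mm, y across its 30 mm, z is its upright axis
- roll_center (a point): a loose roll of sealing film standing on end, pale grey with a brown card core and a dark bore seen from above, 54 mm in diameter, 50 mm high, 85 to 140 g; this point is its centre, half-way up, z is its upright axis
- pot_tray: the specimen pots' tray: a shallow grey plastic tray, 212 x 94 mm, fixed to the bench, floor 3 mm thick, rim 8 mm high; its front place (nearer the robot) takes one item; behind it stand two specimen pots side by side like the loose one, fixed in the tray. Origin: the middle of the front place, at bench level (50 mm from the tray's near end). x axis: along the tray from the front place to the two pots; y: across the tray; z up
- dropper_tray: the dropper bottles' tray: a shallow grey plastic tray, 212 x 94 mm, fixed to the bench, floor 3 mm thick, rim 8 mm high; its front place (nearer the robot) takes one item; behind it stand two dropper bottles side by side like the loose one, fixed in the tray. Origin: the middle of the front place, at bench level (50 mm from the tray's near end). x axis: along the tray from the front place to the two bottles; y: across the tray; z up
- slidebox_tray: the slide cartons' tray: a shallow grey plastic tray, 212 x 94 mm, fixed to the bench, floor 3 mm thick, rim 8 mm high; its front place (nearer the robot) takes one item; behind it stand two slide cartons side by side, lengthwise in the tray, like the loose one, fixed in the tray. Origin: the middle of the front place, at bench level (50 mm from the tray's near end). x axis: along the tray from the front place to the two cartons; y: across the tray; z up
- roll_tray: the film rolls' tray: a shallow grey plastic tray, 212 x 94 mm, fixed to the bench, floor 3 mm thick, rim 8 mm high; its front place (nearer the robot) takes one item; behind it stand two film rolls, one behind the other, like the loose one, fixed in the tray. Origin: the middle of the front place, at bench level (50 mm from the tray's near end). x axis: along the tray from the front place to the two rolls; y: across the tray; z up
- mat: a bare black rubber mat, 100 x 100 mm and 3 mm thick, fixed flat on the bench in front of the trays: the free spot, with room for one item and the gripper. Origin: its middle, underneath (bench level)
- rack_center (a point): a loose black slide rack with eight glass slides draining and a carrying bar, 50 x 100 mm and 85 mm high, standing beyond the middle of the bench; this point is 38 mm above its foot in the middle; not to be disturbed

How it is judged:
By the outcome, as a careful person would: the job done as asked, in the order asked, and still so for the second after the job is handed in, with the robot touching nothing.
It also fails if it takes over 125 s, if anything falls off the work surface, if the arm or the gripper's body presses on something with over 40 N, if the wrist force passes 120 N, or if a joint passes its speed limit or range.

## Working session

There is one attempt and no reset: what is moved stays moved. The work goes in short steps, Python scripts to look and compute and a tool call to move; the robot and the scene stay as the last step left them, time stands still between calls to the robot, and variables do not carry over. Pictures are saved under pics/ and viewed, and the job is handed in when it is done.

Besides the shell and the picture viewer there is one more tool, called after ">>>" as name([rows], argument=value, ...), one row to a line, values as JSON. arm_command: Moves the arm, as the interface text tells. Its arguments: {"type":"object","properties":{"rows":{"type":"array"},"squeeze":{"type":"number"}},"required":["rows"]}

```bash
mkdir -p pics
python3 - <<'E'
from workcell import robot,get_image,camera_info
import cv2
s=robot.get_state();print({k:s[k] for k in('t','tool_pos','tool_rot','force','opening')})
for n in('scene','top'):
    cv2.imwrite(f'pics/{n}0.png',get_image(n)[:,:,::-1]);print(camera_info(n))
print(camera_info('wrist'))
E
```

```text
{'t': 0.0, 'tool_pos': array([ 0.1490659 , -0.65790591,  0.25545288]), 'tool_rot': array([-3.13993360e+00,  1.09652237e-04,  2.22876552e-01]), 'force': array([-0.30338167, -0.00965992, -0.16689435]), 'opening': 0.998621543369385}
{'vertical_fov': 57.0639246343053, 'cx': 317.17779127216266, 'cy': 237.28176974629167, 'pose': array([[-0.66401283,  0.42056201, -0.61823504,  1.25839927],
       [ 0.74762293,  0.36002694, -0.5580686 ,  0.59056712],
       [-0.01212118, -0.8327714 , -0.55348431,  0.63829926],
       [ 0.        ,  0.        ,  0.        ,  1.        ]])}
{'vertical_fov': 47.44114411794551, 'cx': 321.7281710616405, 'cy': 234.23605510220858, 'pose': array([[ 0.00282042, -0.9964856 ,  0.08371672,  0.51001313],
       [-0.99999334, -0.00261664,  0.00254381, -0.01103317],
       [-0.00231582, -0.08372334, -0.99648635,  1.27777828],
       [ 0.        ,  0.        ,  0.        ,  1.        ]])}
{'vertical_fov': 64.98584300684533, 'cx': 316.48118593785125, 'cy': 237.59839875734323, 'hand_eye': array([[ 1.06047277e-04, -9.63765521e-01, -2.66750838e-01,
         6.81628750e-02],
       [ 9.99999986e-01,  1.36542296e-04, -9.57728264e-05,
         2.16716135e-04],
       [ 1.28725320e-04, -2.66750824e-01,  9.63765522e-01,
        -1.17818446e-01],
       [ 0.00000000e+00,  0.00000000e+00,  0.00000000e+00,
         1.00000000e+00]])}
```

View pics/scene0.png

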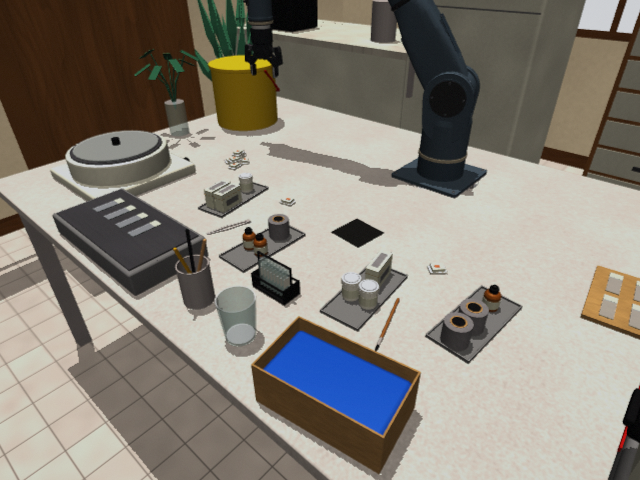

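View pics/top0.png

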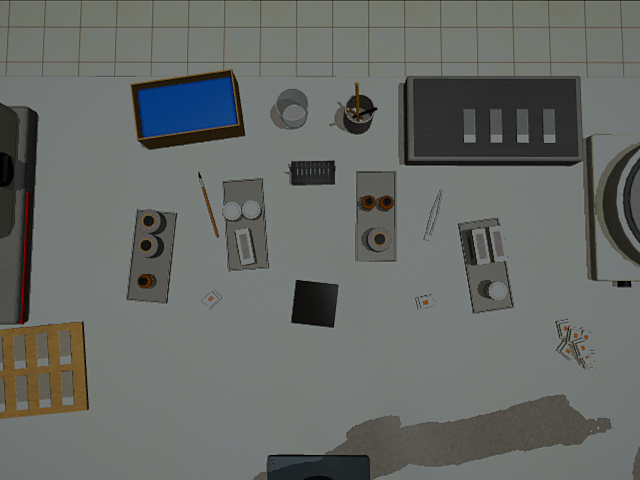

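Run:
```python
from workcell import robot,landmark_of
import numpy as np
for n in "pot_center dropper_center slidebox_center roll_center pot_tray dropper_tray slidebox_tray roll_tray mat rack_center".split():
    for c in ('top','scene'):
        r=landmark_of(c,n); print(n,c,[(np.round(d['point'],3).tolist(),round(d['confidence'],2)) for d in r[:4]])
print(robot.get_state()['t'])
```

```text
pot_center top [([0.485, -0.4, 0.024], 0.56)]
pot_center scene [([0.489, -0.405, 0.027], 0.58), ([0.491, -0.4, 0.001], 0.42)]
dropper_center top [([0.507, 0.394, 0.032], 0.81), ([0.607, -0.136, 0.031], 0.46)]
dropper_center scene [([0.51, 0.395, 0.03], 0.87)]
slidebox_center top [([0.588, 0.165, 0.03], 0.77), ([0.587, 0.169, -0.0], 0.45)]
slidebox_center scene [([0.588, 0.165, 0.027], 0.85), ([0.606, -0.136, 0.002], 0.66)]
roll_center top [([0.606, -0.134, 0.029], 0.89)]
roll_center scene [([0.602, -0.134, 0.026], 0.75), ([0.492, -0.398, -0.002], 0.71)]
pot_tray top [([0.586, 0.167, -0.002], 0.92), ([0.587, 0.166, 0.032], 0.32)]
pot_tray scene [([0.583, 0.166, 0.0], 0.58)]
dropper_tray top [([0.607, -0.13, -0.005], 0.86)]
dropper_tray scene [([0.605, -0.14, 0.002], 0.66)]
slidebox_tray top [([0.49, -0.399, -0.0], 0.67)]
slidebox_tray scene [([0.493, -0.402, 0.002], 0.6)]
roll_tray top [([0.505, 0.394, 0.005], 0.87)]
roll_tray scene [([0.514, 0.394, -0.003], 0.56)]
mat top [([0.457, 0.01, 0.004], 0.91)]
mat scene [([0.457, 0.006, -0.0], 0.81)]
rack_center top [([0.758, 0.012, 0.038], 0.96)]
rack_center scene [([0.759, 0.015, 0.036], 0.65)]
1.1
```

```bash
cat > h.py <<'E'
import numpy as np,cv2
from workcell import robot,get_image,camera_info,outline_of,landmark_of
from scipy.spatial.transform import Rotation as R
def cam(n,st=None):
    c=camera_info(n); f=240/np.tan(np.radians(c['vertical_fov']/2))
    if n=='wrist':
        T=np.eye(4);T[:3,:3]=R.from_euler('xyz',st['tool_rot']).as_matrix();T[:3,3]=st['tool_pos'];P=T@c['hand_eye']
    else:P=c['pose']
    return f,c['cx'],c['cy'],P
def toplane(px,C,z):
    f,cx,cy,P=C;px=np.asarray(px,float).reshape(-1,2)
    d=np.c_[(px[:,0]-cx)/f,(px[:,1]-cy)/f,np.ones(len(px))]@P[:3,:3].T
    return (P[:3,3]+d*((z-P[2,3])/d[:,2])[:,None])[:,:2]
def proj(p,C):
    f,cx,cy,P=C;q=(np.asarray(p,float).reshape(-1,3)-P[:3,3])@P[:3,:3]
    return np.c_[f*q[:,0]/q[:,2]+cx,f*q[:,1]/q[:,2]+cy]
def rect(mask,C,z):
    cs,_=cv2.findContours(mask.astype(np.uint8),cv2.RETR_EXTERNAL,cv2.CHAIN_APPROX_NONE)
    c=max(cs,key=cv2.contourArea).reshape(-1,2)
    w=toplane(c,C,z)
    (x,y),(a,b),an=cv2.minAreaRect((w*1000).astype(np.float32))
    if a<b:a,b,an=b,a,an+90
    an=(an+90)%180-90
    return np.array([x,y]),a,b,an
E
python3 - <<'E'
from h import *
C=cam('top')
for n,z in dict(pot_tray=.008,dropper_tray=.008,slidebox_tray=.008,roll_tray=.008,mat=.003,slidebox_center=.058,pot_center=.053,roll_center=.053).items():
    for d in outline_of('top',n)[:3]:
        c,a,b,an=rect(d['mask'],C,z)
        u=np.array([np.cos(np.radians(an)),np.sin(np.radians(an))])
        print(n,round(d['confidence'],2),c.round(),round(a),round(b),'yaw',round(an,1),'front',(c-u*56).round(1) if 'tray' in n else '')
print(robot.get_state()['t'])
E
```

```text
pot_tray 0.66 [641. 173.] 212 97 yaw 4.9 front [584.8 168.1]
pot_tray 0.34 [ 488. -406.] 51 42 yaw 88.7 front [ 487.2 -462.3]
roll_tray 0.64 [566. 389.] 213 97 yaw -4.5 front [509.7 393.3]
roll_tray 0.48 [ 604. -139.] 56 56 yaw -0.2 front [ 547.6 -138.8]
mat 0.55 [456.   9.] 100 99 yaw 84.0 front 
mat 0.54 [641. 173.] 217 100 yaw 4.6 front 
pot_center 0.8 [ 489. -393.] 51 40 yaw -89.8 front 
roll_center 0.81 [ 601. -136.] 54 48 yaw -45.1 front 
1.5
```

Run:
```python
from h import *
C=cam('top');im=get_image('top').astype(int)
print(im[225,365],im[225,345],im[280,470],im[300,450])
for n,(x0,x1,y0,y1) in dict(drop=(345,408,160,275),slide=(445,525,205,325),pot=(212,280,170,280),roll=(118,185,200,310)).items():
    m=np.zeros((480,640),bool)
    m[y0:y1,x0:x1]=im[y0:y1,x0:x1].mean(2)<128
    m=cv2.morphologyEx(m.astype(np.uint8),cv2.MORPH_OPEN,np.ones((5,5)))
    c,a,b,an=rect(m,C,.006);u=np.array([np.cos(np.radians(an)),np.sin(np.radians(an))])
    print(n,c.round(),round(a),round(b),'yaw',round(an,1),'front',(c-u*56).round(1))
big=cv2.resize(im[155:315,430:530].astype(np.uint8),None,fx=3.7,fy=3.7)
b2=cv2.resize(im[155:315,205:305].astype(np.uint8),None,fx=3.7,fy=3.7)
cv2.imwrite('pics/crop.png',np.hstack([big,b2])[:,:,::-1])
```

```text
[95 95 90] [120 124 124] [99 99 94] [120 125 125]
drop [ 659. -135.] 269 146 yaw -0.0 front [ 602.9 -135.4]
slide [ 549. -387.] 280 185 yaw -0.9 front [ 492.5 -386.2]
pot [640. 171.] 258 158 yaw 0.5 front [584.4 170.9]
roll [569. 391.] 258 155 yaw 1.4 front [513.5 389.4]
```

View pics/crop.png

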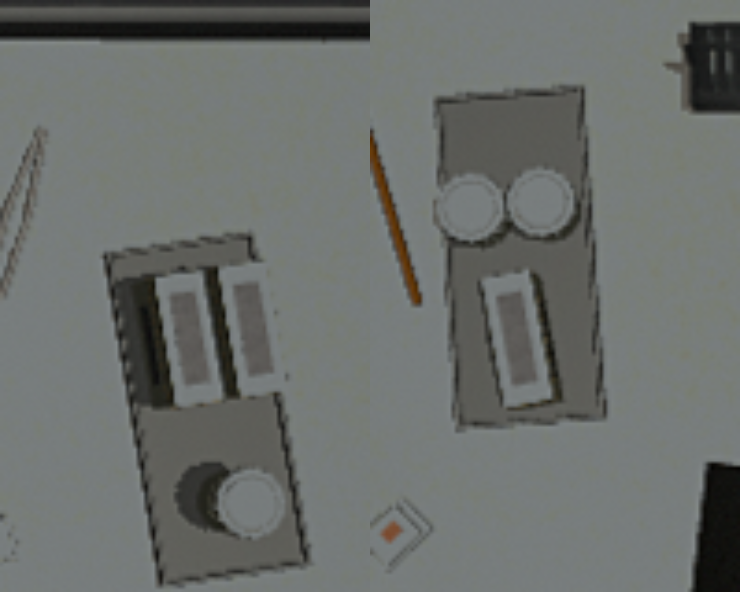

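Run:
```python
from h import *
C=cam('top');im=get_image('top').astype(int)
for n,(x0,x1,y0,y1) in dict(drop=(345,408,165,270),slide=(445,525,210,320),pot=(212,278,172,278),roll=(118,185,200,310)).items():
    m=np.zeros((480,640),bool)
    m[y0:y1,x0:x1]=im[y0:y1,x0:x1].mean(2)<109
    c,a,b,an=rect(m,C,.006);u=np.array([np.cos(np.radians(an)),np.sin(np.radians(an))])
    print(n,c.round(),round(a),round(b),'yaw',round(an,1),'front',(c-u*56).round(1))
co=np.array([[105,250],[252,235],[308,563],[162,583]])/3.7+[430,155]
w=toplane(co,C,.006)*1000;print(w.round());c=w.mean(0);d=w[:2].mean(0)-w[2:].mean(0);print(c,np.linalg.norm(d),np.degrees(np.arctan2(d[1],d[0])),c-56*d/np.linalg.norm(d))
# box in pot tray top
co=np.array([[481,279],[527,270],[553,400],[505,408]])/3.7+[205,155]
w=toplane(co,C,.058)*1000;print(w.round());c=w.mean(0);d=w[:2].mean(0)-w[2:].mean(0);print('box',c,np.linalg.norm(d),np.degrees(np.arctan2(d[1],d[0])))
p=toplane(np.array([[250,503]])/3.7+[430,155],C,.053);print('pot',p)
```

```text
drop [ 661. -134.] 213 96 yaw -0.5 front [ 604.8 -133.2]
slide [ 546. -390.] 214 101 yaw 8.5 front [ 490.9 -397.9]
pot [640. 174.] 214 100 yaw 4.7 front [584.6 169.5]
roll [566. 390.] 217 98 yaw -4.8 front [510.5 394.3]
[[ 645. -327.]
 [ 655. -421.]
 [ 449. -450.]
 [ 436. -359.]]
[ 546.3551039  -389.36865893] 209.5328227366678 8.463733146195718 [ 490.9649873  -397.61092699]
[[621. -38.]
 [627. -66.]
 [548. -81.]
 [543. -52.]]
box [584.77920803 -59.12229914] 79.79955925465173 10.87584925828392
pot [[ 0.48707883 -0.40023579]]
```

>>> arm_command([
  [[30,23,0],0,70],
  [[85,65,0],-2,70],
  [[140,107,0],-4,70],
  [[195,149,0],-4.3,70],
  [[250,190,0],-4.3,70],
  [[300,228,-20],-4.3,70],
  [[330,250,-40],-4.3,70],
  [[338,257,-50],-4.3,70],
  [[338,257,-55],-4.3,70],
  [[338,257,-55],-4.3,70],
], squeeze=35)

```text
t: 2.85
tool_pos: [0.4853, -0.4032, 0.2014]
tool_rot: [3.141, 0.001, 0.145]
force: [-0.4, -0.0, 0.0]
opening: 0.813
```

```bash
cat > look.py <<'E'
import sys
from h import *
def look(tag,names):
    st=robot.get_state();im=get_image('wrist');C=cam('wrist',st)
    print('t',round(st['t'],2),'tcp',(st['tool_pos']*1000).round(1),'yaw',np.degrees(st['tool_rot'])[2].round(2),'op',round(st['opening'],3),'F',st['force'].round(1))
    for n in names:
        for d in landmark_of('wrist',n)[:2]:print(n,(np.array(d['point'])*1000).round(1),round(d['confidence'],2))
    cv2.imwrite(f'pics/{tag}.png',im[:,:,::-1]);return st,im,C
if __name__=='__main__':look(sys.argv[1],sys.argv[2:])
E
python3 look.py w1 pot_center slidebox_tray
```

```text
t 2.85 tcp [ 485.3 -403.2  201.4] yaw 8.31 op 0.813 F [-0.4 -0.   0. ]
pot_center [ 488.8 -397.2   27.4] 0.56
```

View pics/w1.png

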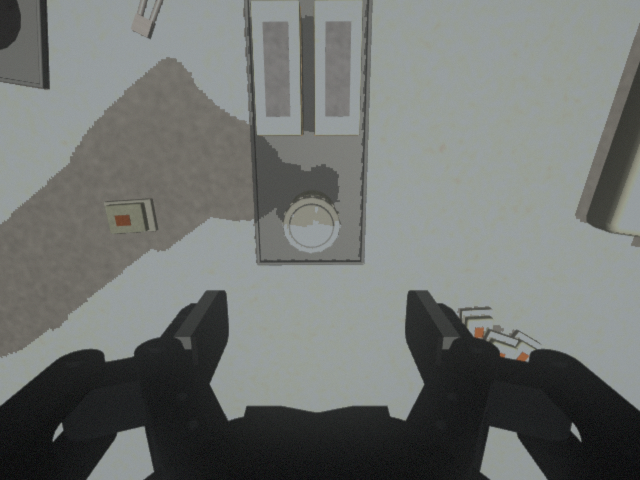

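Run:
```python
from h import *
st=robot.get_state();C=cam('wrist',st)
print('pot',toplane([[312,224]],C,.053)*1000)
near=toplane([[258,264],[364,264]],C,.008)*1000;left=toplane([[248,30],[258,262],[371,30],[364,262]],C,.008)*1000
print(near,np.linalg.norm(near[0]-near[1]));d=left[0]-left[1];e=left[2]-left[3];d=d/np.linalg.norm(d)+e/np.linalg.norm(e);d/=np.linalg.norm(d)
print(np.degrees(np.arctan2(d[1],d[0])),near.mean(0)+50*d)
print('boxfix',proj([[.588,.165,.058]],cam('top')))
Ct=cam('top');co=np.array([[111,279],[157,270],[183,400],[135,408]])/3.7+[205,155]
w=toplane(co,Ct,.058)*1000;c=w.mean(0);d=w[:2].mean(0)-w[2:].mean(0);print('box',c,np.linalg.norm(d),np.degrees(np.arctan2(d[1],d[0])))
```

```text
pot [[ 490.00842981 -399.59055714]]
[[ 436.89746171 -358.93532959]
 [ 450.26646655 -450.80070241]] 92.83305991325963
8.431078989256354 [ 493.0416115  -397.53703506]
boxfix [[244.43701537 244.93720297]]
box [584.17993423 164.60954313] 80.06721563569045 11.725964437137462
```

>>> arm_command([
  [[2,2,-30],0,70],
  [[3.5,3,-70],0,70],
  [[3.5,3,-110],0,70],
  [[3.5,3,-140],0,70],
  [[3.5,3,-157],0,70],
  [[3.5,3,-165],0,70],
  [[3.5,3,-165],0,70],
  [[3.5,3,-165],0,30],
  [[3.5,3,-165],0,30],
  [[3.5,3,-165],0,30],
  [[3.5,3,-165],0,30],
  [[3.5,3,-165],0,30],
], squeeze=35)

```text
t: 4.5
tool_pos: [0.4899, -0.4006, 0.0383]
tool_rot: [3.139, -0.001, 0.145]
force: [-0.6, 1.2, 6.0]
opening: 0.478
```

>>> arm_command([
  [[0,0,15],0,30],
  [[0,0,45],0,30],
  [[0,0,75],0,30],
  [[-1,10,100],0,30],
  [[-3,35,105],0,30],
  [[-6,70,105],0,30],
  [[-10,115,105],0,30],
  [[-14,160,105],0,30],
  [[-18,205,105],0,30],
  [[-22,250,105],0,30],
  [[-26,295,105],0,30],
  [[-30,340,105],0,30],
  [[-32,375,105],0,30],
  [[-34,400,100],0,30],
  [[-34,410,80],0,30],
  [[-34,410,55],0,30],
  [[-34,410,30],0,30],
  [[-34,410,12],0,30],
  [[-34,410,5],0,30],
  [[-34,410,2],0,30],
])

```text
t: 7.0
tool_pos: [0.4562, 0.0095, 0.0407]
tool_rot: [3.139, -0.002, 0.145]
force: [-0.6, -0.2, -0.4]
opening: 0.479
```

>>> arm_command([
  [[0,0,-1],0,30],
  [[0,0,-2.5],0,30],
  [[0,0,-2.5],0,30],
])

```text
t: 7.38
tool_pos: [0.4563, 0.0095, 0.0384]
tool_rot: [3.139, -0.003, 0.145]
force: [0.3, -0.1, -1.0]
opening: 0.479
```

>>> arm_command([
  [[0,0,-1.5],0,30],
  [[0,0,-1.5],0,30],
])

```text
t: 7.62
tool_pos: [0.4565, 0.0095, 0.0381]
tool_rot: [3.139, -0.004, 0.145]
force: [-4.1, -0.6, 21.4]
opening: 0.483
```

>>> arm_command([
  [[0,0,0.5],0,70],
  [[0,0,0.5],0,70],
  [[0,0,0.5],0,70],
  [[0,0,25],0,70],
  [[0,0,70],0,70],
  [[5,10,115],1,70],
  [[35,45,155],2.7,70],
  [[70,85,165],2.7,70],
  [[105,130,165],2.7,70],
  [[123,150,165],2.7,70],
  [[129,156,165],2.7,70],
  [[129,156,165],2.7,70],
])

```text
t: 9.12
tool_pos: [0.5851, 0.1648, 0.2026]
tool_rot: [3.138, -0.003, 0.191]
force: [-0.6, -0.0, -0.1]
opening: 0.82
```

```bash
python3 look.py w2 slidebox_center pot_tray
python3 - <<'E'
from h import *
get_image('top')
for d in landmark_of('top','pot_center')[:2]:print((np.array(d['point'])*1000).round(),d['confidence'])
E
```

```text
t 9.12 tcp [585.1 164.8 202.6] yaw 10.97 op 0.82 F [-0.6 -0.  -0.1]
slidebox_center [585.4 167.6  32.5] 0.87
pot_tray [509.  393.7  35. ] 0.71
[456.   8.  25.] 0.72
```

View pics/w2.png

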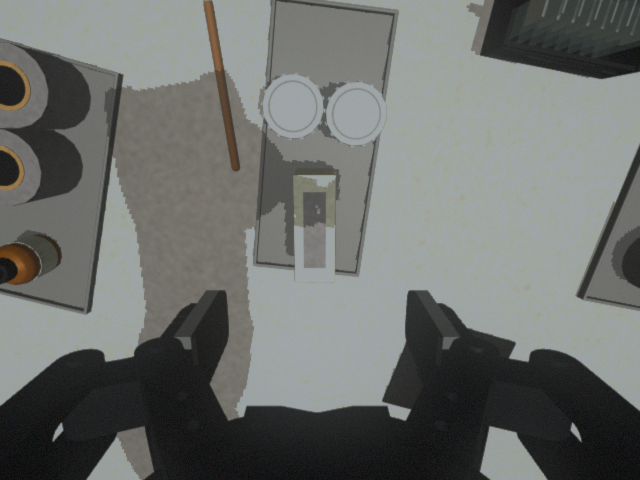

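Run:
```python
from h import *
st=robot.get_state();C=cam('wrist',st)
def q(co,z,back=0):
    w=toplane(co,C,z)*1000;c=w.mean(0);d=w[:2].mean(0)-w[2:].mean(0);L=np.linalg.norm(d);d/=L
    print(c.round(1),'L',L.round(1),'W',np.linalg.norm(w[2]-w[3]).round(1),'yaw',np.degrees(np.arctan2(d[1],d[0])).round(2),'front',(c-back*d).round(1))
q([[295,176],[335,174],[335,282],[294,282]],.058)
q([[273,0],[398,10],[358,275],[254,265]],.008,56)
```

```text
[586.1 165.2] L 79.4 W 30.7 yaw 10.6 front [586.1 165.2]
[641.1 171.8] L 208.8 W 92.2 yaw 4.53 front [585.2 167.4]
```

>>> arm_command([
  [[0.5,0.3,-30],0,70],
  [[1,0.5,-70],0,70],
  [[1,0.5,-110],0,70],
  [[1,0.5,-140],0,70],
  [[1,0.5,-157],0,70],
  [[1,0.5,-165],0,70],
  [[1,0.5,-165],0,70],
  [[1,0.5,-165],0,20],
  [[1,0.5,-165],0,20],
  [[1,0.5,-165],0,20],
  [[1,0.5,-165],0,20],
  [[1,0.5,-165],0,20],
  [[1,0.5,-165],0,20],
], squeeze=50)

```text
t: 11.0
tool_pos: [0.5866, 0.1652, 0.0393]
tool_rot: [3.139, -0.005, 0.191]
force: [-0.7, 0.2, 7.2]
opening: 0.345
```

>>> arm_command([
  [[0,0,15],0,20],
  [[0,0,45],0,20],
  [[0,0,80],0,20],
  [[-1,-5,110],0,20],
  [[-3,-20,120],0,20],
  [[-8,-50,120],0,20],
  [[-15,-90,120],0,20],
  [[-22,-130,120],0,20],
  [[-28.5,-170,120],0,20],
  [[-35,-210,120],0,20],
  [[-42,-250,120],0,20],
  [[-49,-290,120],-1,20],
  [[-55.5,-330,120],-2,20],
  [[-62,-370,120],-2.3,20],
  [[-69,-410,120],-2.3,20],
  [[-76,-450,120],-2.3,20],
  [[-82,-490,120],-2.3,20],
  [[-88,-525,120],-2.3,20],
  [[-92,-550,120],-2.3,20],
  [[-94.5,-563,118],-2.3,20],
])

```text
t: 13.5
tool_pos: [0.4903, -0.3998, 0.1566]
tool_rot: [3.139, -0.004, 0.148]
force: [0.8, 0.3, -3.0]
opening: 0.345
```

>>> arm_command([
  [[0,0,0],0,20],
  [[0,0,0],0,20],
])

```text
t: 13.75
tool_pos: [0.4903, -0.3986, 0.1563]
tool_rot: [3.14, -0.003, 0.149]
force: [0.1, 0.3, -2.3]
opening: 0.347
```

```bash
python3 look.py w3 slidebox_center slidebox_tray
```

```text
t 13.75 tcp [ 490.3 -398.6  156.3] yaw 8.52 op 0.347 F [ 0.1  0.3 -2.3]
slidebox_center [ 488.6 -396.   151.3] 0.85
```

View pics/w3.png

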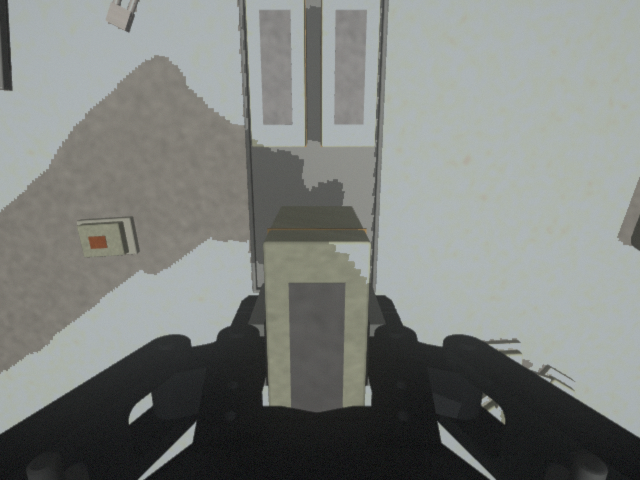

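Run:
```python
from h import *
st=robot.get_state();C=cam('wrist',st)
w=toplane([[264,242],[371,242]],C,.1755)*1000;print(w,np.linalg.norm(w[0]-w[1]))
d=w[0]-w[1];u=np.array([d[1],-d[0]])/np.linalg.norm(d);u*=np.sign(u[0]);print(np.degrees(np.arctan2(u[1],u[0])),w.mean(0)-40*u)
e=toplane([[239,20],[255,270],[386,20],[373,270]],C,.008)*1000;print(e, 'mid',(e[0]+e[2])/2,(e[1]+e[3])/2)
```

```text
[[ 527.6795618  -378.62790172]
 [ 532.03232746 -407.61386044]] 29.310959917636914
8.540183533122919 [ 490.29946638 -399.06100133]
[[ 620.01764099 -329.89267007]
 [ 454.16329949 -357.84648221]
 [ 633.94930568 -422.04215404]
 [ 467.31644711 -445.52476449]] mid [ 626.98347334 -375.96741205] [ 460.7398733  -401.68562335]
```

>>> arm_command([
  [[1,1,-15],0,20],
  [[1.7,1.2,-45],0,20],
  [[1.7,1.2,-75],0,20],
  [[1.7,1.2,-100],0,20],
  [[1.7,1.2,-112],0,20],
  [[1.7,1.2,-116],0,20],
  [[1.7,1.2,-117],0,20],
  [[1.7,1.2,-118],0,20],
  [[1.7,1.2,-118],0,20],
])

```text
t: 15.02
tool_pos: [0.4928, -0.3976, 0.0393]
tool_rot: [3.139, -0.005, 0.149]
force: [0.8, -0.1, -1.1]
opening: 0.344
```

>>> arm_command([
  [[0,0,-1],0,20],
  [[0,0,-1],0,20],
])

```text
t: 15.28
tool_pos: [0.4928, -0.3976, 0.0393]
tool_rot: [3.139, -0.005, 0.149]
force: [-1.2, 2.3, 6.4]
opening: 0.343
```

>>> arm_command([
  [[0,0,0.5],0,70],
  [[0,0,0.5],0,70],
  [[0,0,0.5],0,70],
  [[0,0,0.5],0,70],
  [[0,0,25],0,70],
  [[0,0,70],0,70],
  [[0,0,120],0,70],
  [[0,0,155],0,70],
  [[0,0,160],0,70],
  [[0,0,160],0,70],
])

```text
t: 16.52
tool_pos: [0.4926, -0.3975, 0.199]
tool_rot: [3.139, -0.005, 0.149]
force: [-0.4, 0.3, -0.7]
opening: 0.818
```

```bash
python3 look.py w4 slidebox_center slidebox_tray
python3 - <<'E'
from h import *
get_image('top')
for n in ('pot_center','mat','slidebox_center'):
  for d in landmark_of('top',n)[:2]:print(n,(np.array(d['point'])*1000).round(),d['confidence'])
E
```

```text
t 16.52 tcp [ 492.6 -397.5  199. ] yaw 8.55 op 0.818 F [-0.4  0.3 -0.7]
slidebox_center [ 492.5 -397.7   34.3] 0.59
pot_center [450.   8.  26.] 0.76
mat [458.   7.   4.] 0.79
slidebox_center [ 495. -398.   32.] 0.55
```

View pics/w4.png

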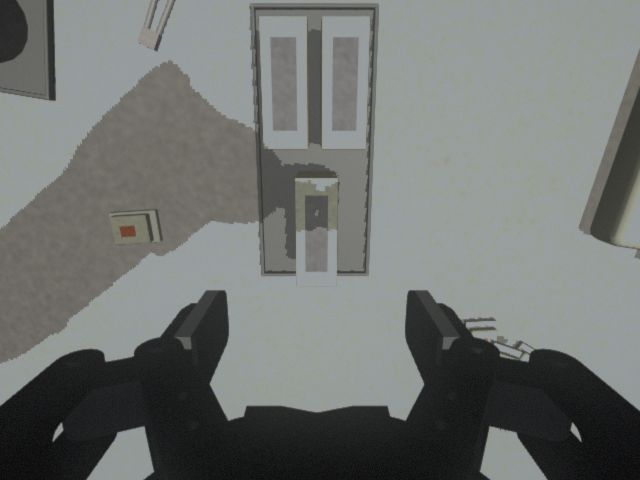

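```bash
cat >> h.py <<'E'
def q(C,co,z,back=0):
    w=toplane(co,C,z)*1000;c=w.mean(0);d=w[:2].mean(0)-w[2:].mean(0);L=np.linalg.norm(d);d/=L
    print(c.round(1),'L',L.round(1),'W',np.linalg.norm(w[2]-w[3]).round(1),'yaw',np.degrees(np.arctan2(d[1],d[0])).round(2),'front',(c-back*d).round(1))
E
python3 - <<'E'
from h import *
C=cam('wrist',robot.get_state())
q(C,[[296,178],[338,178],[337,287],[296,287]],.058)
q(C,[[250,5],[378,5],[369,275],[262,275]],.008,56)
E
```

```text
[ 492.1 -398.2] L 79.9 W 30.2 yaw 8.32 front [ 492.1 -398.2]
[ 546.2 -388.6] L 209.0 W 93.3 yaw 8.82 front [ 490.8 -397.2]
```

>>> arm_command([
  [[-3,30,0],0,70],
  [[-7,80,0],0,70],
  [[-12,135,0],-2,70],
  [[-17,190,0],-4,70],
  [[-22,245,0],-4,70],
  [[-27,300,0],-4,70],
  [[-31,350,0],-4,70],
  [[-35,385,0],-4,70],
  [[-37,406,0],-4,70],
  [[-37,406,0],-4,70],
  [[-37,406,0],-4,70],
])

```text
t: 18.25
tool_pos: [0.4556, 0.0077, 0.1984]
tool_rot: [3.139, -0.004, 0.079]
force: [0.3, 0.1, 0.4]
opening: 0.82
```

```bash
python3 look.py w5 pot_center mat
```

```text
t 18.25 tcp [455.6   7.7 198.4] yaw 4.52 op 0.82 F [0.3 0.1 0.4]
pot_center [454.3  10.1  29. ] 0.95
```

View pics/w5.png

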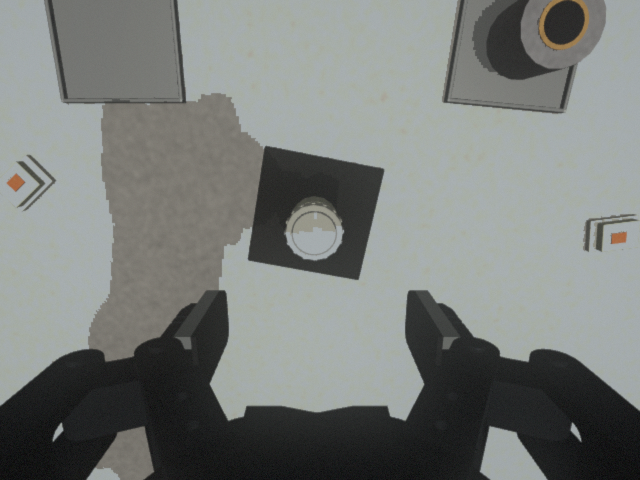

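Run:
```python
from h import *
C=cam('wrist',robot.get_state())
print(toplane([[314.5,232]],C,.053)*1000)
q(C,[[61,101],[184,101],[184,100],[61,100]],.008)
```

```text
[[455.70298862   8.46069051]]
[537.1 163.3] L 0.7 W 94.7 yaw 176.76 front [537.1 163.3]
```

>>> arm_command([
  [[0,0.5,-30],0,70],
  [[0,0.7,-70],0,70],
  [[0,0.7,-110],0,70],
  [[0,0.7,-140],0,70],
  [[0,0.7,-156],0,70],
  [[0,0.7,-161],0,70],
  [[0,0.7,-161],0,70],
  [[0,0.7,-161],0,30],
  [[0,0.7,-161],0,30],
  [[0,0.7,-161],0,30],
  [[0,0.7,-161],0,30],
  [[0,0.7,-161],0,30],
], squeeze=35)

```text
t: 19.9
tool_pos: [0.4561, 0.0081, 0.0382]
tool_rot: [3.139, -0.006, 0.078]
force: [-0.6, -1.1, 5.4]
opening: 0.478
```

>>> arm_command([
  [[0,0,15],0,30],
  [[0,0,45],0,30],
  [[0,0,75],0,30],
  [[5,6,90],0,30],
  [[20,24,90],0,30],
  [[42,51,90],0,30],
  [[66,81,90],0,30],
  [[90,110,90],0,30],
  [[110,135,90],0,30],
  [[124,152,90],0,30],
  [[130,159.5,85],0,30],
  [[130,159.5,65],0,30],
  [[130,159.5,40],0,30],
  [[130,159.5,18],0,30],
  [[130,159.5,6],0,30],
  [[130,159.5,2],0,30],
  [[130,159.5,0],0,30],
  [[130,159.5,-0.5],0,30],
  [[130,159.5,-0.5],0,30],
])

```text
t: 22.28
tool_pos: [0.5865, 0.1676, 0.0383]
tool_rot: [3.139, -0.007, 0.078]
force: [-0.1, -0.8, 2.1]
opening: 0.477
```

>>> arm_command([
  [[-0.5,0,-0.8],0,30],
  [[-0.5,0,-0.8],0,30],
])

```text
t: 22.52
tool_pos: [0.5865, 0.1677, 0.0383]
tool_rot: [3.139, -0.008, 0.077]
force: [-0.2, -1.7, 5.9]
opening: 0.478
```

>>> arm_command([
  [[0,0,0.3],0,70],
  [[0,0,0.3],0,70],
  [[0,0,0.3],0,70],
  [[0,0,0.3],0,70],
  [[0,0,25],0,70],
  [[0,0,70],0,70],
  [[0,0,120],0,70],
  [[0,0,155],0,70],
  [[0,0,160],0,70],
  [[0,0,160],0,70],
])

```text
t: 23.78
tool_pos: [0.5863, 0.1676, 0.1981]
tool_rot: [3.139, -0.008, 0.077]
force: [-1.1, 0.3, -1.3]
opening: 0.817
```

```bash
python3 look.py w6 pot_center dropper_center roll_tray
```

```text
t 23.77 tcp [586.3 167.6 198.1] yaw 4.44 op 0.817 F [-1.1  0.3 -1.3]
pot_center [587.4 173.8  29.9] 0.96
dropper_center [508.7 394.9  33.6] 0.85
roll_tray [ 5.106e+02  3.983e+02 -4.000e-01] 0.92
```

View pics/w6.png

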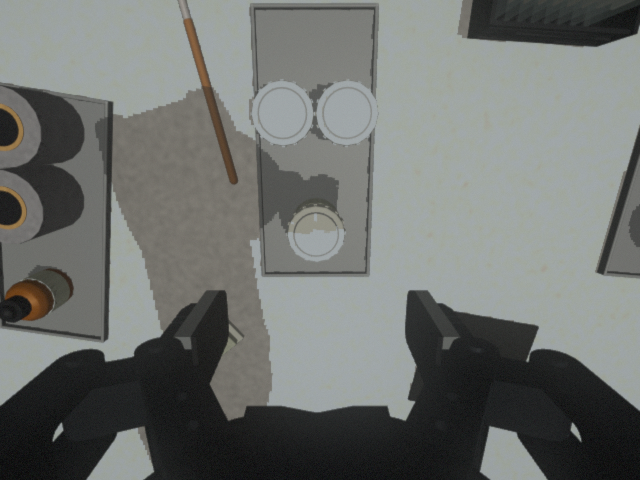

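>>> arm_command([
  [[-8,25,0],-2,70],
  [[-22,65,0],-5,70],
  [[-38,112,0],-9,70],
  [[-54,160,0],-9,70],
  [[-68,200,0],-9,70],
  [[-75,220,0],-9,70],
  [[-77,227,0],-9,70],
  [[-77,227,0],-9,70],
  [[-77,227,0],-9,70],
])

```text
t: 25.1
tool_pos: [0.51, 0.3925, 0.197]
tool_rot: [3.138, -0.006, -0.082]
force: [-0.8, -0.5, -0.0]
opening: 0.822
```

```bash
python3 - <<'E'
from h import *
import json
C=cam('wrist',robot.get_state())
E
python3 look.py w7 dropper_center roll_tray
```

```text
t 25.1 tcp [510.  392.5 197. ] yaw -4.7 op 0.822 F [-0.8 -0.5 -0. ]
dropper_center [511.  390.9  35.9] 0.9
roll_tray [5.104e+02 3.991e+02 2.000e-01] 0.95
```

View pics/w7.png

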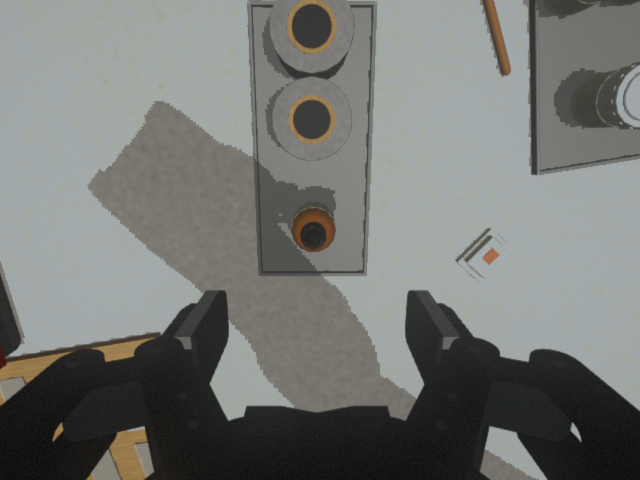

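Run:
```python
from h import *
C=cam('wrist',robot.get_state())
print(toplane([[313,235]],C,.061)*1000)
q(C,[[249,3],[376,3],[366,273],[260,273]],.008,56)
q(C,[[314,119],[314,118],[314,121],[314,122]],.053)
```

```text
[[510.34602334 395.31034646]]
[566.  391.2] L 207.5 W 91.9 yaw -4.69 front [510.1 395.7]
[587.  388.3] L 1.9 W 0.6 yaw -4.75 front [587.  388.3]
```

>>> arm_command([
  [[0.2,1.5,-30],0,58],
  [[0.2,2.5,-70],0,58],
  [[0.2,2.5,-110],0,58],
  [[0.2,2.5,-145],0,58],
  [[0.2,2.5,-162],0,58],
  [[0.2,2.5,-168],0,58],
  [[0.2,2.5,-168],0,58],
  [[0.2,2.5,-168],0,22],
  [[0.2,2.5,-168],0,22],
  [[0.2,2.5,-168],0,22],
  [[0.2,2.5,-168],0,22],
  [[0.2,2.5,-168],0,22],
], squeeze=35)

```text
t: 26.75
tool_pos: [0.5104, 0.3962, 0.0305]
tool_rot: [3.14, -0.008, -0.081]
force: [-1.2, -1.5, 6.8]
opening: 0.39
```

>>> arm_command([
  [[0,0,15],0,22],
  [[0,0,45],0,22],
  [[0,0,75],0,22],
  [[-1.5,-10,98],0,22],
  [[-5,-35,105],0,22],
  [[-10,-72,105],0,22],
  [[-16,-115,105],0,22],
  [[-22,-158,105],0,22],
  [[-28,-200,105],0,22],
  [[-34,-243,105],0,22],
  [[-40,-285,105],0,22],
  [[-46,-325,105],0,22],
  [[-51,-360,105],0,22],
  [[-54,-380,100],0,22],
  [[-54.5,-387,80],0,22],
  [[-54.5,-387,55],0,22],
  [[-54.5,-387,28],0,22],
  [[-54.5,-387,10],0,22],
  [[-54.5,-387,3],0,22],
  [[-54.5,-387,0],0,22],
])

```text
t: 29.25
tool_pos: [0.4559, 0.009, 0.0307]
tool_rot: [3.14, -0.008, -0.082]
force: [0.5, 0.2, -0.0]
opening: 0.39
```

>>> arm_command([
  [[0,0,-1],0,22],
  [[0,0,-2],0,22],
  [[0,0,-2],0,22],
])

```text
t: 29.62
tool_pos: [0.456, 0.009, 0.0303]
tool_rot: [3.14, -0.009, -0.082]
force: [-3.5, 0.7, 19.1]
opening: 0.39
```

>>> arm_command([
  [[0,0,1],0,70],
  [[0,0,1],0,70],
  [[0,0,1],0,70],
  [[0,0,25],0,75],
  [[0,0,70],0,75],
  [[4,-4,115],1,75],
  [[30,-29,155],3,75],
  [[70,-68,168],4.3,75],
  [[110,-106,168],4.3,75],
  [[138,-133,168],4.3,75],
  [[148,-143,168],4.3,75],
  [[148,-143,168],4.3,75],
  [[148,-143,168],4.3,75],
])

```text
t: 31.25
tool_pos: [0.6031, -0.1326, 0.1981]
tool_rot: [3.141, -0.008, -0.005]
force: [-0.3, -0.2, 0.3]
opening: 0.879
```

```bash
python3 look.py w8 roll_center dropper_tray
```

```text
t 31.25 tcp [ 603.1 -132.6  198.1] yaw -0.3 op 0.879 F [-0.3 -0.2  0.3]
roll_center [ 599.  -137.1   24.7] 0.77
dropper_tray [ 599.7 -132.5   27. ] 0.34
```

View pics/w8.png

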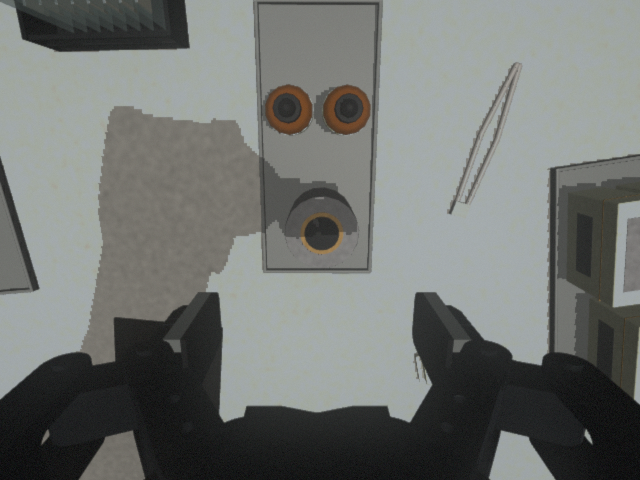

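Run:
```python
from h import *
C=cam('wrist',robot.get_state())
print(toplane([[322,234]],C,.053)*1000)
q(C,[[255,2],[381,2],[371,271],[264,271]],.008,56)
```

```text
[[ 602.79924144 -137.07456436]]
[ 661.7 -134.4] L 207.4 W 93.0 yaw -0.35 front [ 605.7 -134.1]
```

>>> arm_command([
  [[0,-2,-30],0,78],
  [[0,-4.4,-70],0,78],
  [[0,-4.4,-110],0,78],
  [[0,-4.4,-140],0,78],
  [[0,-4.4,-156],0,78],
  [[0,-4.4,-162],0,78],
  [[0,-4.4,-162],0,78],
  [[0,-4.4,-162],0,42],
  [[0,-4.4,-162],0,42],
  [[0,-4.4,-162],0,42],
  [[0,-4.4,-162],0,42],
  [[0,-4.4,-162],0,42],
], squeeze=45)

```text
t: 32.9
tool_pos: [0.6042, -0.1374, 0.0379]
tool_rot: [3.14, -0.011, -0.005]
force: [-1.4, 0.7, 4.3]
opening: 0.621
```

>>> arm_command([
  [[0,0,15],0,42],
  [[0,0,45],0,42],
  [[0,0,80],0,42],
  [[-1,6,108],0,42],
  [[-4,22,115],0,42],
  [[-9,52,115],0,42],
  [[-16,92,115],0,42],
  [[-23,132,115],0,42],
  [[-30,172,115],0,42],
  [[-37,212,115],0,42],
  [[-44,252,115],-1,42],
  [[-51,292,115],-2,42],
  [[-58,332,115],-3,42],
  [[-65,372,115],-4.3,42],
  [[-72,412,115],-4.3,42],
  [[-79,452,115],-4.3,42],
  [[-86,490,115],-4.3,42],
  [[-90,515,115],-4.3,42],
  [[-93,530,110],-4.3,42],
  [[-93.5,532,100],-4.3,42],
])

```text
t: 35.4
tool_pos: [0.5105, 0.395, 0.1374]
tool_rot: [3.14, -0.011, -0.08]
force: [0.2, -0.5, -1.4]
opening: 0.625
```

```bash
python3 look.py w9 roll_center
```

```text
t 35.4 tcp [510.5 395.  137.4] yaw -4.57 op 0.625 F [ 0.2 -0.5 -1.4]
roll_center [506.3 398.2 124.6] 0.68
```

View pics/w9.png

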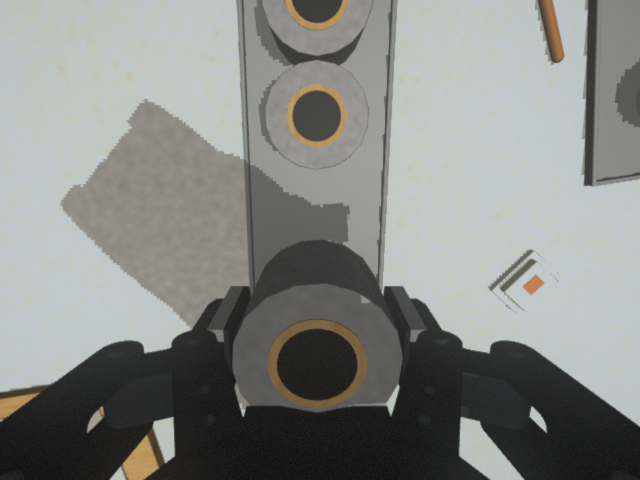

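Run:
```python
from h import *
C=cam('wrist',robot.get_state())
print(toplane([[317.5,360]],C,.1525)*1000)
```

```text
[[511.33013952 392.43018441]]
```

```bash
python3 look.py w10
python3 - <<'E'
from h import *
s=robot.get_state();C=cam('wrist',s);print(toplane([[317.5,360]],C,.1525)*1000, s['tool_rot'],s['tool_pos'])
E
```

```text
t 35.5 tcp [510.4 392.8 136.2] yaw -4.67 op 0.623 F [ 0.5 -0.4 -0.9]
[[511.35224079 392.28115783]] [ 3.1379127  -0.01000816 -0.08206706] [0.51086642 0.39262451 0.13683847]
```

>>> arm_command([
  [[-0.5,1,-12],0,42],
  [[-1,2.5,-35],0,42],
  [[-1,2.5,-60],0,42],
  [[-1,2.5,-80],0,42],
  [[-1,2.5,-91],0,42],
  [[-1,2.5,-96],0,42],
  [[-1,2.5,-98],0,42],
  [[-1,2.5,-98.5],0,42],
  [[-1,2.5,-98.5],0,42],
])

```text
t: 36.67
tool_pos: [0.5101, 0.3953, 0.0388]
tool_rot: [3.138, -0.011, -0.082]
force: [-0.1, 0.1, -0.8]
opening: 0.623
```

>>> arm_command([
  [[0,0,-1],0,42],
  [[0,0,-1.5],0,42],
  [[0,0,-1.5],0,42],
])

```text
t: 37.05
tool_pos: [0.5102, 0.3955, 0.0379]
tool_rot: [3.139, -0.011, -0.082]
force: [-1.0, -0.2, 5.8]
opening: 0.621
```

Contact made; release and look.

>>> arm_command([
  [[0,0,0.3],0,78],
  [[0,0,0.3],0,78],
  [[0,0,0.3],0,78],
  [[0,0,0.3],0,78],
  [[0,0,25],0,78],
  [[0,0,70],0,78],
  [[0,0,120],0,78],
  [[0,0,155],0,78],
  [[0,0,160],0,78],
  [[0,0,160],0,78],
  [[0,0,160],0,78],
])

```text
t: 38.42
tool_pos: [0.5097, 0.395, 0.1965]
tool_rot: [3.137, -0.009, -0.082]
force: [0.3, 0.1, -0.3]
opening: 0.916
```

```bash
python3 look.py w11 roll_center roll_tray
```

```text
t 38.42 tcp [509.7 395.  196.5] yaw -4.7 op 0.916 F [ 0.3  0.1 -0.3]
roll_center [505.7 399.5  24.5] 0.97
```

View pics/w11.png

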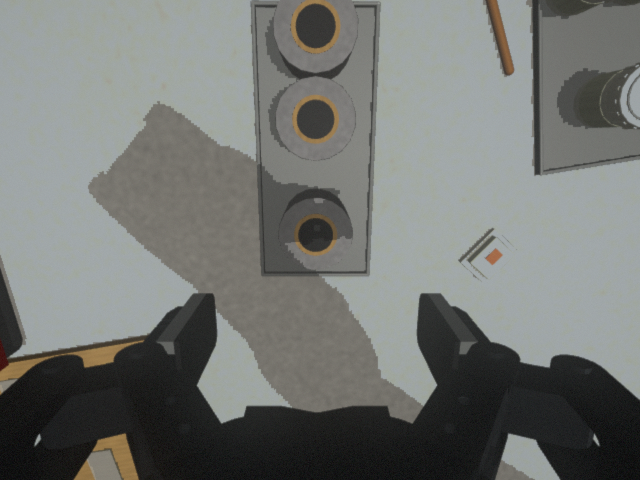

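>>> arm_command([
  [[-4,-28,0],0,65],
  [[-11,-77,0],1,65],
  [[-18,-130,0],2,65],
  [[-26,-184,0],3,65],
  [[-33,-238,0],4.4,65],
  [[-41,-290,0],4.4,65],
  [[-47,-335,0],4.4,65],
  [[-52,-370,0],4.4,65],
  [[-54,-386,0],4.4,65],
  [[-54,-386,0],4.4,65],
  [[-54,-386,0],4.4,65],
])

```text
t: 39.95
tool_pos: [0.4563, 0.0107, 0.1967]
tool_rot: [3.138, -0.01, -0.004]
force: [-0.7, -0.1, -0.2]
opening: 0.76
```

```bash
python3 look.py w12 dropper_center
```

```text
t 39.95 tcp [456.3  10.7 196.7] yaw -0.2 op 0.76 F [-0.7 -0.1 -0.2]
dropper_center [451.7  10.5  35.2] 0.72
```

View pics/w12.png

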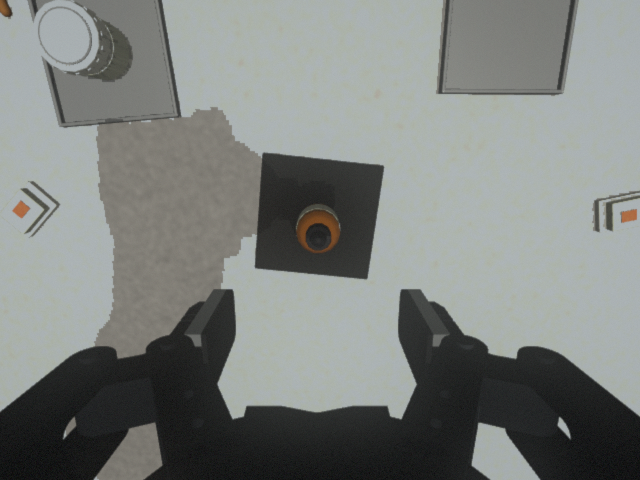

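Run:
```python
from h import *
s=robot.get_state();C=cam('wrist',s);print(s['tool_pos'],toplane([[318.5,237]],C,.061)*1000,toplane([[318.5,229]],C,.039)*1000)
print(toplane([[440,93],[563,93]],C,.008)*1000)
```

```text
[0.45617712 0.01066625 0.1966694 ] [[455.96272655   8.74275141]] [[456.37811558   8.55826496]]
[[ 555.69058413  -84.93007623]
 [ 555.44588341 -179.33680647]]
```

>>> arm_command([
  [[0,-1,-30],0,65],
  [[0,-2,-70],0,65],
  [[0,-2,-110],0,65],
  [[0,-2,-145],0,65],
  [[0,-2,-161],0,65],
  [[0,-2,-166.5],0,65],
  [[0,-2,-166.5],0,65],
  [[0,-2,-166.5],0,22],
  [[0,-2,-166.5],0,22],
  [[0,-2,-166.5],0,22],
  [[0,-2,-166.5],0,22],
  [[0,-2,-166.5],0,22],
], squeeze=35)

```text
t: 41.55
tool_pos: [0.4566, 0.0088, 0.031]
tool_rot: [3.138, -0.011, -0.003]
force: [-2.0, 0.6, 5.8]
opening: 0.39
```

>>> arm_command([
  [[0,0,15],0,22],
  [[0,0,45],0,22],
  [[0,0,75],0,22],
  [[5,-5,95],0,22],
  [[20,-19,95],0,22],
  [[45,-43,95],0,22],
  [[72,-69,95],0,22],
  [[99,-94,95],0,22],
  [[123,-117,95],0,22],
  [[141,-134,95],0,22],
  [[149,-142,88],0,22],
  [[149.3,-142.5,65],0,22],
  [[149.3,-142.5,40],0,22],
  [[149.3,-142.5,18],0,22],
  [[149.3,-142.5,7],0,22],
  [[149.3,-142.5,2],0,22],
  [[149.3,-142.5,0],0,22],
  [[149.3,-142.5,-0.5],0,22],
  [[149.3,-142.5,-0.5],0,22],
])

```text
t: 43.92
tool_pos: [0.6062, -0.1338, 0.0311]
tool_rot: [3.138, -0.012, -0.003]
force: [-0.5, -0.7, 2.2]
opening: 0.386
```

>>> arm_command([
  [[0,0,-0.8],0,22],
  [[0,0,-0.8],0,22],
])

```text
t: 44.18
tool_pos: [0.6063, -0.1338, 0.0311]
tool_rot: [3.138, -0.013, -0.003]
force: [-2.4, 0.1, 6.0]
opening: 0.387
```

>>> arm_command([
  [[0,0,0.3],0,58],
  [[0,0,0.3],0,58],
  [[0,0,0.3],0,58],
  [[0,0,0.3],0,58],
  [[0,0,25],0,58],
  [[0,0,70],0,58],
  [[0,0,120],0,58],
  [[0,0,155],0,58],
  [[0,0,165],0,58],
  [[0,0,165],0,58],
  [[0,0,165],0,58],
])

```text
t: 45.55
tool_pos: [0.6055, -0.1336, 0.1945]
tool_rot: [3.139, -0.01, -0.003]
force: [-0.2, 0.0, 0.3]
opening: 0.683
```

```bash
python3 look.py w13 dropper_center dropper_tray
```

```text
t 45.55 tcp [ 605.5 -133.6  194.5] yaw -0.17 op 0.683 F [-0.2  0.   0.3]
dropper_center [ 601.4 -133.4   32.6] 0.69
dropper_tray [ 6.041e+02 -1.382e+02  3.000e-01] 0.59
```

View pics/w13.png

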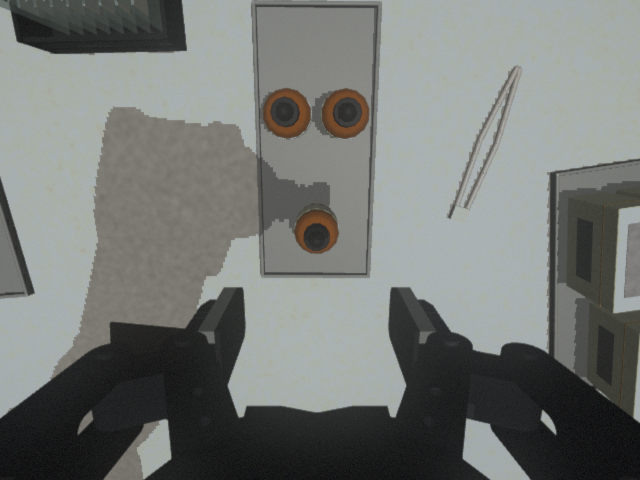

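Run:
```python
from h import *
s=robot.get_state();C=cam('wrist',s);print('drop',toplane([[317,237]],C,.061)*1000);q(C,[[252,2],[381,2],[369,276],[261,276]],.008,56)
def fake(p,r):return dict(tool_pos=np.array(p)/1000,tool_rot=np.array(r))
C=cam('wrist',fake([586.3,167.6,198.1],[3.139,-.008,.0775]));print('pot',toplane([[316,232.5]],C,.053)*1000);q(C,[[251,5],[378,5],[369,275],[262,275]],.008,56)
C=cam('wrist',fake([509.7,395,196.5],[3.137,-.009,-.082]));print('roll',toplane([[316,234]],C,.053)*1000);q(C,[[252,3],[379,3],[369,274],[261,274]],.008,56)
for n in('scene','top'):cv2.imwrite(f'pics/{n}9.png',get_image(n)[:,:,::-1])
for n in ('pot_center','dropper_center','slidebox_center','roll_center','rack_center','pot_tray','roll_tray','dropper_tray','slidebox_tray'):
  for c in('top','scene'):
    for d in landmark_of(c,n)[:1]:print(c,n,(np.array(d['point'])*1000).round(),round(d['confidence'],2))
```

```text
drop [[ 606.13964234 -134.48110857]]
[ 662.2 -133.8] L 209.5 W 93.1 yaw -0.53 front [ 606.2 -133.3]
pot [[586.70053538 167.56320224]]
[641.3 172.5] L 208.8 W 93.2 yaw 4.61 front [585.5 168. ]
roll [[509.50719504 394.66181964]]
[566.1 390.4] L 208.1 W 93.5 yaw -4.85 front [510.3 395.2]
top pot_center [584. 167.  26.] 0.62
scene pot_center [583. 165.  30.] 0.83
scene dropper_center [582. 164.  30.] 0.6
top slidebox_center [ 495. -395.   36.] 0.9
scene slidebox_center [ 490. -400.   26.] 0.62
top roll_center [512. 399.  27.] 0.68
scene roll_center [508. 395.  26.] 0.97
top rack_center [758.  12.  36.] 0.56
scene rack_center [760.  16.  37.] 0.97
top pot_tray [586. 168.  -3.] 0.75
scene pot_tray [583. 165.   0.] 0.59
top roll_tray [505. 393.   0.] 0.71
scene roll_tray [515. 393.  -1.] 0.88
top dropper_tray [ 609. -132.   -1.] 0.61
scene dropper_tray [ 609. -137.    2.] 0.87
top slidebox_tray [ 491. -396.   -1.] 0.96
scene slidebox_tray [ 495. -401.    3.] 0.59
```

View pics/scene9.png

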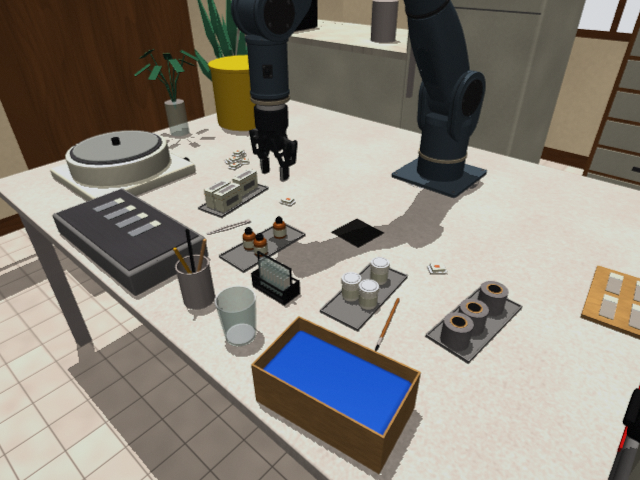

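View pics/top9.png

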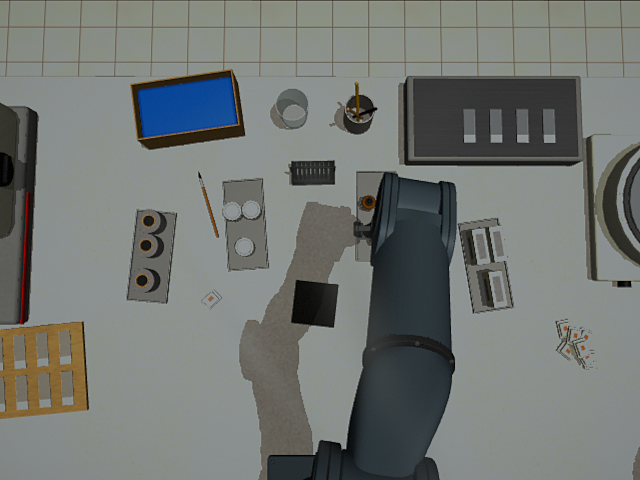

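All four items stand upright in the front place of the right tray. The mat (scene pixel 357,232) is bare and the rack has not moved. The gripper is clear, so I'm handing the job in.

```bash
python3 -c "
from workcell import robot
print(robot.get_state()['t'],robot.sign_off())"
```

```text
the job is handed in; nothing more can be done
46.7 None
```

I swapped the pot with the slide carton and the dropper bottle with the film roll, each pair by way of the mat. I handed the job in at about 47 s of the 125 s allowed.

**Placement:** In the wrist pictures, taken after each release, every item was upright and within about 2 mm of the middle of its own tray's front place. The carton is lined up with its tray to about 0.5°.

**Mat and rack:** The final scene and top pictures show the mat bare. The rack measured (758–760, 12–16) mm, against (758–759, 12–15) mm before, so it was not disturbed.

**Forces:** The highest reading at the end of a move was about 21 N, when setting the pot on the mat.

**Checks that disagreed:**
- The networks' points differed from my own measurements by up to about 6 mm.
- In the last views the arm hid the loose dropper bottle from the top camera. In the scene camera's picture the network reported the pot as the dropper bottle. For the bottle I relied on the wrist measurement and the scene picture.

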